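# Close and bolt the food-sample drawer

### The job

Put today's two food samples away for safe keeping: with the fingertips press the loose lid of each tub in the open drawer down until it is fully seated, then push the drawer fully shut without slamming it, flush with the case, and last push the bolt across by its knob into the keeper, all the way. Nothing is to be gripped or lifted, neither the lids nor the other things on the worktop, which stay where they are; finish with the hand clear.

Things in the scene. Friction and masses are not known exactly. Their poses are not given: they have to be found in the camera images.
- sample_locker: Low steel case, 160 deep, 276 wide, 92 mm high, fixed. Origin: centre of its underside. Its front faces its own -x (roughly to the robot's left); its own +y runs along the front, roughly away from the robot. Side posts stand flush with the shut drawer front (own x = -80 mm). Its top's underside is 3.5 mm above a seated lid: a lid standing up strikes it and the drawer will not shut.
- sample_drawer (a joint): The drawer slide: 0 = fully shut, up to 0.15 m = open; it opens along the case's own -x and starts 135 to 150 mm open. Friction about 2 N, no spring.
- drawer_face (a point): Middle of the outer face of the white drawer front (236 wide, 65 high, from 15 to 80 mm above the worktop); the point is 45 mm above the worktop and moves with the drawer. Free face for 35 mm to either side of it: a finger pull (15 mm out) is on the near half, the bolt on the far half.
- near_lid_top (a point): Centre of the top of the clear lid of the near tub (the nearer to the robot; tub 106 x 118 x 60 mm, fixed in the drawer). The lid is 105 x 105 mm with 11 mm skirt; its top is 79 mm above the worktop when seated. Moves with lid and drawer.
- near_tub_lid (a joint): Height of the near lid above its seated place: 0 = seated; it starts 7 to 10 mm up, resting on the rim. It goes down straight with about 2.5 N and stays where it is left.
- far_lid_top (a point): The same point on the far tub's lid, 109 mm further along the case's own +y.
- far_tub_lid (a joint): Height of the far lid above its seated place, as for the near one.
- bolt (a joint): Barrel bolt on the far half of the drawer front: 0 = drawn back, 0.022 m = fully across, its round-nosed rod (8 mm) behind the strap of the keeper on the far post. Slides along the case's own +y. Friction about 2 N, no spring. It enters the keeper only when the drawer is shut.
- bolt_knob (a point): Centre of the black 15 mm ball of the bolt's knob, 48 mm above the worktop, 33.5 mm out from the drawer face, on an 8 mm stalk. The bolt's guides reach 14.5 mm out from the face, so push the stalk or ball 20 to 35 mm out from the face, on the side away from the keeper. Moves with bolt and drawer.
- round_tub: Bystander: loose round tub, 98 mm across, 61 mm high; origin at the centre of its underside.
- kept_tub: Bystander: loose square tub with lid, 105 x 118 x 60 mm; origin at its underside.
- date_stamp: Bystander: loose wooden stamp standing upright, 24 x 24 x 64 mm; origin at the centre of its foot.
- marker_pen: Bystander: loose black and white pen lying on the worktop, 135 mm long, 16 mm high; origin at its underside.
- pen_2: Bystander: loose blue pen, 145 mm long, 9 mm high, in the tray at the left; origin at its underside.
- ink_pad: Bystander: loose blue stamp pad, 56 x 70 x 13 mm, in the tray at the left; origin at its underside.

How it is judged:
On the way, in this order (a step that is already met when the one before it is completed fails the run):
1. both lids pressed down on their tubs while the drawer is still open (value of joint each of near_tub_lid, far_tub_lid below 0.002 m and value of joint sample_drawer above 0.06 m), for 0.2 s.
2. the drawer pushed fully shut (value of joint each of near_tub_lid, far_tub_lid below 0.002 m and value of joint sample_drawer below 0.003 m), for 0.2 s.
3. the bolt pushed across into the keeper (value of joint sample_drawer below 0.003 m and value of joint bolt above 0.017 m), for 0.2 s.
At the end, for the whole second after the job is handed in: Both lids seated (within 2 mm), the drawer shut (within 3 mm), the bolt across (at least 17 of 22 mm), the six loose bystanders within 30 mm of where they stood (all of step 3 and value of joint each of near_tub_lid, far_tub_lid below 0.002 m and distance of each of round_tub, kept_tub, date_stamp, marker_pen, pen_2, ink_pad from where it was at the start of the episode below 0.03 m); the robot touches nothing.
It fails at once if a lid is lifted off its tub instead of pressed (value of joint any of near_tub_lid, far_tub_lid above 0.02 m).
It fails at once if the drawer is slammed (faster than 0.4 m/s) (velocity of joint sample_drawer below -0.4 m/s).
It fails at once if a bystander is pushed away or lifted (more than 30 mm) (distance of any of round_tub, kept_tub, date_stamp, marker_pen, pen_2, ink_pad from where it was at the start of the episode above 0.03 m).
It fails at once if a bystander is knocked over (angle between any of round_tub, kept_tub, date_stamp's own z axis and vertical above 0.6 rad).
It also fails if it takes over 48 s, if anything falls off the work surface, if the arm or the gripper's body presses on something with over 40 N, if the wrist force passes 120 N, or if a joint passes its speed limit or range.

### The arm

A 6-joint arm with a two-finger parallel gripper is mounted at the origin on a cart in front of the work surface, level with it; the furniture and walls round the work are solid. World frame = base frame: x ahead of the robot, y to its left, z up, the work surface at z = 0. Lengths are in m, angles in rad, forces in N, time in s.
With the tool pointing down it reaches from about 0.4 to 0.825 m from the base axis. Payload 7 kg.
Tool frame: the origin (TCP) lies midway between the tips of the shut fingers; the grasp point (between the pads) lies arm.hold_point_z behind it (arm.hold_point_z is the distance from the TCP to the grasp point, in m); z points along the fingers, y is the line along which they close (so a half turn about z gives the same grasp; the last joint's range is limited). The gripper opens to 88 mm and grips with 3 to 60 N. Pads are 19 mm wide; open, the fingers measure 130 mm over their backs; the gripper's body (78 mm by 193 mm) begins 47 mm behind the grasp point.
Start: joints at [1.483, 0.359, 0.012, 0, -1.224, -0.288], TCP at [0.248, 0.628, 0.227] pointing down, gripper open.
Joint ranges: [-3.07, 3.07], [-1.43, 2.12], [-1.02, 1.25], [-3.03, 1.67], [-3.05, -0], [-3.03, 3.03]. Speed limits (rad/s): [2.39, 2.39, 3.01, 3.14, 3.14, 3.14].

### API

Orientations are given as [roll, pitch, yaw] about the fixed x, y, z axes, in that order (R = Rz(yaw) Ry(pitch) Rx(roll)).
In Python, from station import arm gives the robot as it stands.
- The arm moves only by the shell command python3 -m crank 'ROWS' [OPENING] [FORCE]. ROWS is JSON, a list that holds one entry, the list of rows, each a list of 4 numbers: the shift along the tool's x, y, z in units of 25 mm (1.0 is 25 mm), then the turn about the tool's z in units of 5 degrees (1.0 is 5 degrees). A call has 1 to 12 rows; each row is the pose to reach, as a shift and turn from the pose commanded when the call began, along the tool's axes at that moment; what a row does not reach only later rows make up. A row lasts 1/8 s, in which the tool goes at most 62.5 mm and 10.7 degrees, less where a joint would pass 70% of its speed; a pose out of reach is approached as far as the arm can. A call with a gripper value outside its range is refused whole. OPENING is the closure, from 0 (fully open) to 1 (shut), set as the call begins (- or left out, the last holds). The fingers move at their own pace and stop on an object; FORCE is the grip in N (left out, the last holds). Time passes only in rows, so rows that repeat a pose let the fingers close. It gives the time, the measured TCP pose, the force, the opening and the grip force at its end, in the units of the state.
- arm.get_state(): the state, without advancing time (a new reading comes with each control period).
- arm.grab_frame(name): name is "scene" or "top"; returns (picture, depth): 480x640x3 uint8, red, green, blue; 480x640 float32, m along the optical axis (not along the pixel's ray), 0 where there is no reading.
- arm.get_calibration(name): a dict with "mtx" (3x3 intrinsics, pixels), "R" (3x3) and "t" (3): a world point X has camera coordinates R X + t. Camera axes: x right, y down, z forward; pixel columns grow to the right and rows downward; lengths in m; the calibration is good to about 2 mm. A picture is of the moment at which its call begins. get_calibration takes no time and is no camera call.
- arm.job_done(): hands the job in; it is judged then, once.
Trained networks look in the newest picture that a camera, given by its name, has taken for a name from the list of things; names that differ only in an ending like _2 or _b are one class to them, and where a whole thing is asked for, a point or a joint stands for the part that bears it (a point fixed in the world has none). Each returns a list of dicts, best first, with "score" (0 to 1); they miss things now and then, are a little off and sometimes report something else, mostly with a low value. They report only what shows in the picture. A call takes as long as a camera call.
- arm.recognise(thing, camera): "extent" ([left, top, width, height] in pixels, round what is visible of it).
- arm.trace(thing, camera): "mask" (480x640 bool, what is visible of it) and "extent" ([left, top, width, height] in pixels, round what is visible of it).
The state is a dict: "t": time; "q": joint angles; "qd": joint speeds; "joint_efforts": joint torques, N m; "eef_pos": TCP position; "ee_rot": TCP orientation; "force": force on the tool from outside, world axes, zero at the start; "moment": the same for the moment, N m; "width": finger opening in m; "gripper_force": force on a finger pad.
Only numpy, scipy, OpenCV 4.12 (cv2) and the standard library are available. Lean on these libraries where they do the work, as an engineer would, in place of code of your own. Each camera call takes 0.05 s, during which the arm holds its last target. There are 200 camera calls.

## Working session

There is one attempt and no reset: what is moved stays moved. The work goes in short steps, Python scripts to look and compute and a shell command to move; the robot and the scene stay as the last step left them, time stands still between calls to the robot, and variables do not carry over. Pictures are saved under pics/ and viewed, at most 10 in all, crops included, and the job is handed in when it is done.

```bash
ls; mkdir -p pics; cat > h.py <<'E'
import numpy as np, cv2
from station import arm
def shot(cam,fn=None):
    p,d=arm.grab_frame(cam)
    if fn: cv2.imwrite('pics/'+fn,p[:,:,::-1])
    return p,d
def world(cam,u,v,z):
    c=arm.get_calibration(cam);K=np.array(c['mtx']);R=np.array(c['R']);t=np.array(c['t'])
    return R.T@(np.linalg.inv(K)@np.array([u,v,1.])*z-t)
def cloud(cam,d):
    c=arm.get_calibration(cam);K=np.array(c['mtx']);R=np.array(c['R']);t=np.array(c['t'])
    v,u=np.mgrid[:480,:640]
    P=np.stack([(u-K[0,2])/K[0,0]*d,(v-K[1,2])/K[1,1]*d,d],-1)
    return (P-t)@R
E
python3 - <<'E'
from h import *
print(arm.get_state(),arm.hold_point_z)
for cam in ('scene','top'):
    p,d=shot(cam,cam+'0.png'); W=cloud(cam,d)
    for n in ['sample_locker','drawer_face','near_lid_top','far_lid_top','bolt_knob','round_tub','kept_tub','date_stamp','marker_pen']:
        for r in arm.trace(n,cam)[:2]:
            m=r['mask']&(d>0); print(cam,n,round(r['score'],2),np.round(r['extent']),np.round(np.median(W[m],0),3), np.round(np.percentile(W[m],2,axis=0),3),np.round(np.percentile(W[m],98,axis=0),3))
E
```

```text
pics
{'t': 0.0, 'q': array([ 1.48306504e+00,  3.59395414e-01,  1.10672380e-02, -3.61706252e-04,
       -1.22410229e+00, -2.88097956e-01]), 'qd': array([ 8.71640517e-05,  3.14710900e-04, -1.06747491e-03, -6.26483116e-04,
        8.16885578e-05,  6.92254077e-04]), 'joint_efforts': array([ 1.69017716e-03, -5.82713985e+01,  2.93038934e+01,  6.99707463e+00,
        6.87621126e-03, -1.53871306e-04]), 'eef_pos': array([0.2475977 , 0.62742345, 0.22561874]), 'ee_rot': array([ 3.13992925e+00, -1.38340211e-04, -3.75952305e-01]), 'force': array([0.05613011, 0.19418066, 0.63290276]), 'moment': array([-0.0226413 ,  0.04596967, -0.03448615]), 'gripper_force': 0.0, 'width': 0.08754278691509015} 0.0188
scene sample_locker 0.78 [313. 146. 197. 150.] [ 0.498 -0.116  0.086] [ 0.392 -0.266  0.014] [0.654 0.034 0.096]
scene drawer_face 0.81 [314. 184. 131. 115.] [ 0.499 -0.021  0.082] [ 0.408 -0.105  0.021] [0.627 0.038 0.089]
scene near_lid_top 0.82 [371. 209.  68.  60.] [ 0.465 -0.051  0.085] [ 0.418 -0.105  0.071] [ 0.519 -0.004  0.089]
scene near_lid_top 0.55 [216. 237.  52.  50.] [0.631 0.212 0.061] 
[... 1441 characters left out ...]
0.98 [361. 186.  55.  51.] [ 0.579 -0.049  0.086] [ 0.531 -0.099  0.079] [0.629 0.001 0.09 ]
top bolt_knob 0.58 [335. 193.  15.  16.] [0.599 0.039 0.052] [0.592 0.033 0.047] [0.621 0.065 0.057]
top round_tub 0.86 [240. 156.  49.  47.] [0.645 0.206 0.061] [0.602 0.163 0.018] [0.691 0.251 0.065]
top kept_tub 0.55 [238. 262.  58.  56.] [0.419 0.197 0.057] [0.369 0.146 0.051] [0.468 0.247 0.061]
top date_stamp 0.43 [244. 239.  15.  12.] [0.513 0.227 0.055] [0.505 0.219 0.003] [0.525 0.243 0.066]
top date_stamp 0.37 [335. 192.  16.  21.] [0.599 0.043 0.052] [0.591 0.033 0.004] [0.62  0.068 0.057]
top marker_pen 0.78 [294. 190.  12.  65.] [0.568 0.133 0.015] [0.503 0.123 0.   ] [0.63  0.143 0.019]
```

```bash
python3 - <<'E'
from h import *
p,d=shot('top'); W=cloud('top',d)
cv2.imwrite('pics/a.png',cv2.resize(p[130:330,200:460,::-1],(780,600),interpolation=cv2.INTER_CUBIC))
# fit case top edge
Z=W[...,2]
m=(abs(Z-.0925)<.006)&(W[...,1]<-.118)&(W[...,0]>.35)&(W[...,0]<.72)&(d>0)
c,s,a=cv2.minAreaRect((W[m][:,:2]*1000).astype(np.float32)); print('case',c,s,a)
for n in ['near_lid_top','far_lid_top']:
    r=arm.trace(n,'top')[0]; q=W[r['mask']&(d>0)]; q=q[abs(q[:,2]-.085)<.006]
    print(n,cv2.minAreaRect((q[:,:2]*1000).astype(np.float32)), np.median(q[:,2]))
E
```

```text
case (538.05419921875, -314.3940124511719) (277.69866943359375, 399.67913818359375) 2.0887198448181152
near_lid_top ((471.9159851074219, -51.74998474121094), (104.84140014648438, 111.59197235107422), 2.022128105163574) 0.08459488815065956
far_lid_top ((580.5194702148438, -45.67966842651367), (103.93758392333984, 113.7135238647461), 0.9022889137268066) 0.08603733203204716
```

View pics/a.png

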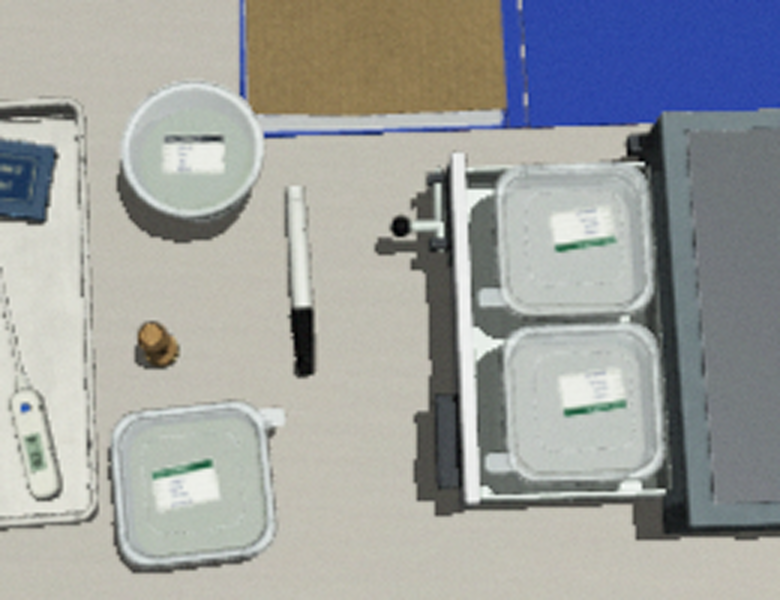

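View pics/scene0.png

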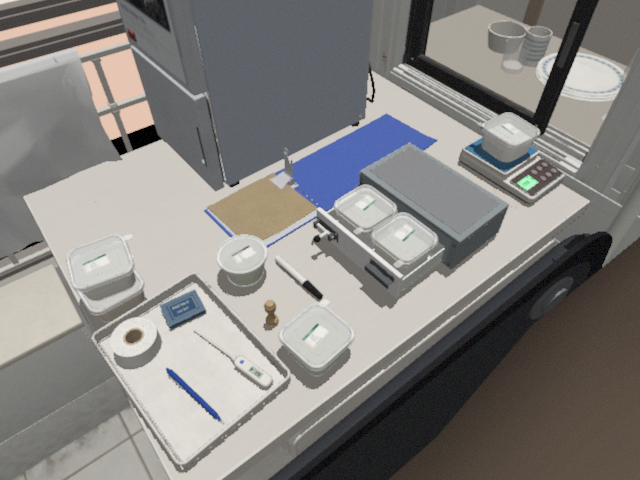

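The top crop shows the drawer open to the left. Its two lids are centred near crop (577,240) and (585,400), the bolt knob is at (400,226), and the pull is at (447,440). The detections agree with this. Next I'll refine the case yaw and the drawer face plane.

```bash
python3 - <<'E'
from h import *
for cam in ('top','scene'):
    p,d=shot(cam); W=cloud(cam,d); X,Y,Z=np.moveaxis(W,-1,0); ok=d>0
    # front edge of case top: per x-bin max y
    def edge(m,f):
        xs=np.arange(.42,.62,.01); e=[]
        for x in xs:
            k=m&(abs(X-x)<.005)
            if k.sum()>3: e.append((x,f(Y[k])))
        e=np.array(e); c=np.polyfit(e[:,0],e[:,1],1); r=e[:,1]-np.polyval(c,e[:,0]); g=abs(r)<.004
        c=np.polyfit(e[g,0],e[g,1],1); return np.degrees(np.arctan(c[0])),np.polyval(c,.52),g.sum(),len(e)
    print(cam,'case front',edge(ok&(Z>.089)&(Z<.099)&(Y<-.09)&(Y>-.3),lambda y:np.percentile(y,98)))
    print(cam,'case back',edge(ok&(Z>.089)&(Z<.099)&(Y<-.09)&(Y>-.3),lambda y:np.percentile(y,2)))
    print(cam,'face',edge(ok&(Z>.072)&(Z<.086)&(Y>.0)&(Y<.06),lambda y:np.percentile(y,95)))
    m=ok&(Z>.072)&(Z<.086)&(Y>.014)&(Y<.06); print('face x range',np.percentile(X[m],[1,99]))
    m=ok&(Z>.089)&(Z<.099)&(Y<-.12)&(Y>-.25); print('case x range',np.percentile(X[m],[.5,99.5]))
    m=ok&(Z>.04)&(Z<.075)&(Y>.045)&(Y<.09)&(X>.55)&(X<.65); print('knob',m.sum(),W[m].mean(0),np.percentile(W[m],[3,97],axis=0))
E
```

```text
top case front (np.float64(3.024186797328315), np.float64(-0.11739098748157145), np.int64(20), 20)
top case back (np.float64(2.6233504431767543), np.float64(-0.2709466113647474), np.int64(20), 20)
top face (np.float64(2.5445318810880053), np.float64(0.02501066575517734), np.int64(20), 20)
face x range [0.40842918 0.88646212]
case x range [0.39621896 0.89241112]
knob 63 [0.59635943 0.05814909 0.0528375 ] [[0.5905493  0.04530003 0.04883479]
 [0.60189268 0.06793515 0.05660736]]
scene case front (np.float64(2.726164663668375), np.float64(-0.11567855211894434), np.int64(20), 20)
scene case back (np.float64(2.8318835905303654), np.float64(-0.27054848044384794), np.int64(20), 20)
scene face (np.float64(2.600477701086285), np.float64(0.026079124037390856), np.int64(20), 20)
face x range [0.4050853  0.88272473]
case x range [0.39211118 0.89110858]
knob 64 [0.59484871 0.05892988 0.05229384] [[0.58676444 0.04526855 0.04563112]
 [0.6271716  0.0689779  0.05672292]]
```

```bash
python3 -m crank '[[[0,0,0,-2],[0,0,0,-4],[0,0,0,-6],[0,0,0,-8],[0,0,0,-10],[0,0,0,-12],[0,0,0,-13.2],[0,0,0,-13.2]]]' 1 20
```

```text
t: 2.25
eef_pos: [0.2477, 0.6279, 0.2266]
ee_rot: [-3.142, 0.0, 0.775]
force: [0.5, -0.8, -0.5]
width: 0.0134
gripper_force: 0.0
```

```bash
python3 -m crank '[[[-1.1,2.2,0,2],[-2.2,4.5,0,4],[-3.3,6.8,0,6],[-4.4,9.1,0.3,8],[-5.5,11.4,0.6,10],[-6.6,13.7,0.9,12],[-7.7,16,1.2,14],[-8.8,18.3,1.5,16],[-9.9,20.6,1.8,18],[-11,22.9,2.1,20],[-12,25,2.4,22],[-12.5,25.7,2.6,24]]]'; python3 -m crank '[[[0,0,0,2],[0,0,0,2.3],[0,0,0,2.3]]]'; python3 -c "
from h import *
s=arm.get_state();print(s['q'],s['force'],s['eef_pos'],s['ee_rot'])"
```

```text
t: 3.75
eef_pos: [0.4753, -0.0522, 0.1614]
ee_rot: [-3.141, -0.0, -1.329]
force: [0.4, 0.7, -0.3]
width: 0.0003
gripper_force: 0.0
t: 4.12
eef_pos: [0.4749, -0.0492, 0.1618]
ee_rot: [-3.141, 0.0, -1.517]
force: [-0.1, 0.3, 0.4]
width: 0.0006
gripper_force: 0.0
[ 3.10076588e-01  8.66424283e-02 -5.04370203e-01 -3.44298256e-06
 -9.79269644e-01 -2.55810168e-01] [-0.08736269  0.25004821  0.41559056] [ 0.47488876 -0.04924379  0.16178291] [-3.14109605e+00  1.32835892e-04 -1.51653179e+00]
```

```bash
python3 -m crank '[[[0,0,1.2,0],[0,0,2.2,0],[0,0,2.7,0],[0,0,3,0],[0,0,3.15,0],[0,0,3.25,0],[0,0,3.25,0]]]'; python3 -m crank '[[[0,0,0.03,0],[0,0,0.06,0],[0,0,0.06,0],[0,0,0.06,0]]]'
```

```text
t: 5.0
eef_pos: [0.4752, -0.0495, 0.0806]
ee_rot: [-3.141, 0.0, -1.519]
force: [0.2, -0.1, 0.3]
width: 0.0005
gripper_force: 0.0
t: 5.5
eef_pos: [0.4752, -0.0496, 0.0795]
ee_rot: [-3.141, -0.0, -1.519]
force: [-1.9, 1.1, 7.1]
width: 0.0005
gripper_force: 3.8
```

```bash
python3 -m crank '[[[0,0,0.06,0],[0,0,0.12,0],[0,0,0.12,0],[0,0,0.12,0]]]'
```

```text
t: 6.0
eef_pos: [0.4754, -0.0502, 0.0791]
ee_rot: [-3.14, -0.001, -1.517]
force: [-13.5, 0.4, 39.2]
width: 0.0004
gripper_force: 19.5
```

```bash
python3 -m crank '[[[0,0,-0.5,0],[0,0,-1.2,0],[0,-1.5,-1.2,0],[0,-3,-1.2,0],[0,-4.35,-1.2,0],[0,-4.35,-1,0],[0,-4.35,-0.6,0],[0,-4.35,-0.2,0],[0,-4.35,-0.1,0],[0,-4.35,-0.05,0],[0,-4.35,0,0],[0,-4.35,0,0]]]'
```

```text
t: 7.5
eef_pos: [0.5828, -0.0445, 0.0792]
ee_rot: [-3.141, -0.001, -1.518]
force: [-12.8, 1.1, 30.3]
width: 0.0005
gripper_force: 15.4
```

```bash
python3 -m crank '[[[0,0,-0.6,0],[0,0,-1.4,0],[-1.2,0.8,-1.4,0],[-2.6,1.6,-1.4,0],[-3.8,1.9,-1.4,0],[-4.5,1.9,-1.4,0],[-4.5,1.9,-1.0,0],[-4.5,1.9,-0.2,0],[-4.5,1.9,0.7,0],[-4.5,1.9,1.25,0],[-4.5,1.9,1.25,0]]]'; python3 - <<'E'
from h import *
p,d=shot('scene','s1.png'); W=cloud('scene',d)
cv2.imwrite('pics/s1c.png',cv2.resize(p[130:330,220:480,::-1],(780,600),interpolation=cv2.INTER_CUBIC))
for cam in ('scene','top'):
  if cam=='top': p,d=shot('top'); W=cloud('top',d)
  for n in ['near_lid_top','far_lid_top']:
    for r in arm.trace(n,cam)[:1]:
        q=W[r['mask']&(d>0)]; print(cam,n,r['score'],np.median(q,0))
E
```

```text
t: 8.88
eef_pos: [0.5295, 0.0651, 0.0433]
ee_rot: [3.139, -0.001, -1.52]
force: [-0.1, -0.4, 0.3]
width: 0.0001
gripper_force: 0.0
scene near_lid_top 0.83 [ 0.45917093 -0.05835287  0.07820726]
scene far_lid_top 0.62 [ 0.56020789 -0.06349612  0.07816755]
top near_lid_top 0.58 [ 0.4704448  -0.0549595   0.07738127]
top far_lid_top 0.97 [ 0.57517735 -0.05475002  0.07748464]
```

View pics/s1c.png

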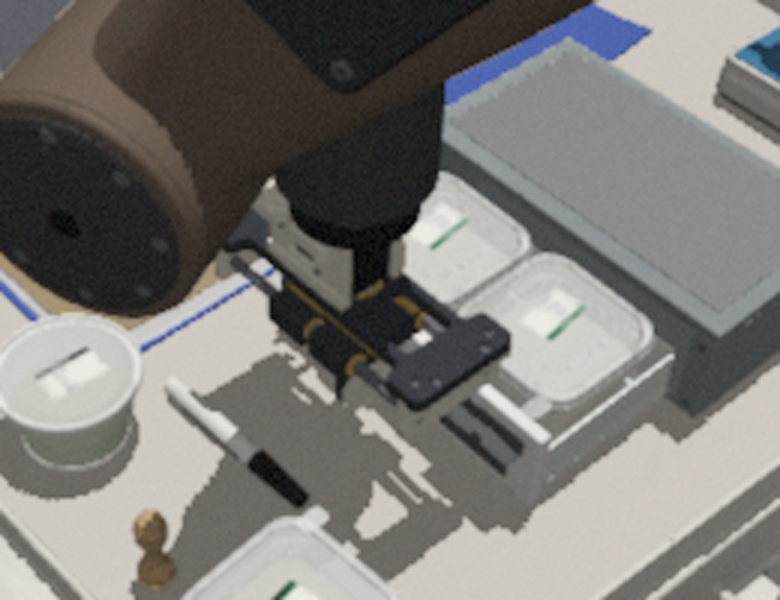

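Both lids read 78 mm high, so they are seated, and the shut fingers stand in front of the drawer face. Next I push the drawer gently.

```bash
python3 -m crank '[[[0.4,0,0,0],[0.8,0,0,0],[1.1,0,0,0],[1.4,0,0,0],[1.8,0,0,0],[2.3,0,0,0],[2.8,0,0,0],[3.3,0,0,0],[3.8,0,0,0],[4.3,0,0,0],[4.8,0,0,0],[5.2,0,0,0]]]'; python3 -m crank '[[[0.3,0,0,0],[0.6,0,0,0],[0.9,0,0,0],[1.1,0,0,0],[1.3,0,0,0],[1.45,0,0,0],[1.55,0,0,0],[1.55,0,0,0]]]'
```

```text
t: 10.68
eef_pos: [0.5368, -0.0648, 0.0445]
ee_rot: [3.141, -0.0, -1.519]
force: [-1.9, 3.2, 0.6]
width: 0.0005
gripper_force: 1.2
t: 11.68
eef_pos: [0.5393, -0.1028, 0.0447]
ee_rot: [-3.141, -0.0, -1.519]
force: [0.5, 0.6, 0.2]
width: 0.0005
gripper_force: 0.0
```

```bash
python3 -m crank '[[[0.06,0,0,0],[0.12,0,0,0],[0.18,0,0,0],[0.24,0,0,0],[0.24,0,0,0]]]'
```

```text
t: 12.3
eef_pos: [0.5394, -0.1035, 0.0448]
ee_rot: [-3.14, 0.005, -1.519]
force: [-8.0, 36.0, 9.2]
width: 0.0006
gripper_force: 18.2
```

```bash
python3 -m crank '[[[-0.3,0,0,0],[-0.7,0,0,0],[-1.05,0,0,0],[-1.05,0,0,0]]]'; python3 - <<'E'
from h import *
for cam in ('scene','top'):
  p,d=shot(cam); W=cloud(cam,d);X,Y,Z=np.moveaxis(W,-1,0)
  cv2.imwrite('pics/s2%s.png'%cam,cv2.resize(p[130:330,240:500,::-1],(780,600),interpolation=cv2.INTER_CUBIC))
  m=(d>0)&(Z>.03)&(Z<.062)&(Y>-.098)&(Y<-.06)&(X>.575)&(X<.64)
  print(m.sum(), W[m].mean(0) if m.any() else 0, np.percentile(W[m],[3,97],axis=0) if m.any() else 0)
  for n in ['bolt_knob','drawer_face']:
    for r in arm.trace(n,cam)[:2]:
        q=W[r['mask']&(d>0)]; print(cam,n,r['score'],r['extent'],np.median(q,0),np.percentile(q,[3,97],axis=0))
E
```

```text
t: 12.8
eef_pos: [0.5378, -0.082, 0.0445]
ee_rot: [3.142, -0.0, -1.518]
force: [0.2, 0.0, -0.2]
width: 0.0001
gripper_force: 0.0
65 [ 0.60661225 -0.08340544  0.05165777] [[ 0.59333487 -0.09747148  0.04395854]
 [ 0.63522563 -0.07111057  0.05793091]]
scene bolt_knob 0.49 [364.3, 204.5, 8.7, 4.9] [ 0.59822127 -0.07694061  0.05312914] [[ 0.59387791 -0.08856419  0.04764295]
 [ 0.60318216 -0.07118932  0.05679261]]
scene drawer_face 0.92 [359.9, 179.7, 91.1, 81.9] [ 0.45359418 -0.11604825  0.05743158] [[ 0.41057209 -0.12232723  0.01839952]
 [ 0.63659904 -0.07668644  0.08204651]]
0 0 0
top drawer_face 0.78 [416.4, 244.6, 10.8, 53.5] [ 0.44130604 -0.11603251  0.06013635] [[ 0.4137254  -0.12060647  0.02132156]
 [ 0.51366368 -0.1027132   0.08422913]]
```

View pics/s2top.png

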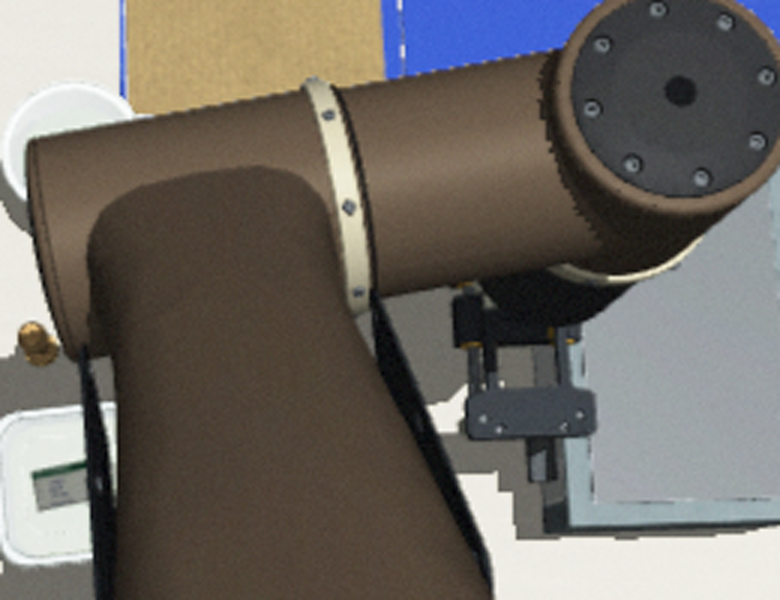

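View pics/s2scene.png

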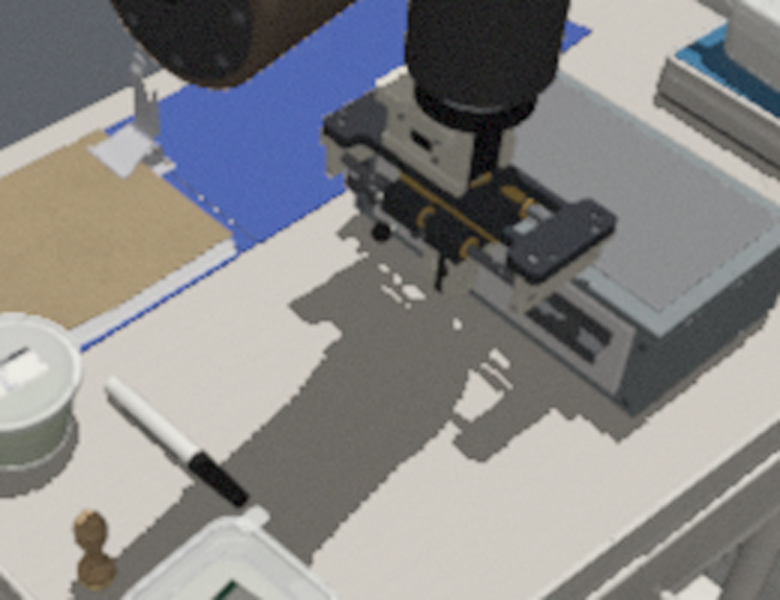

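The drawer is shut and flush, and the knob shows at scene crop (382,232), about (0.602, -0.080). I lower the fingertips a little, then push along tool -y.

```bash
python3 -m crank '[[[0,0,0.4,0],[0,0,0.5,0],[0,-0.4,0.5,0],[0,-0.8,0.5,0],[0,-1.1,0.5,0],[0,-1.4,0.5,0],[0,-1.7,0.5,0],[0,-2.0,0.5,0],[0,-2.2,0.5,0],[0,-2.2,0.5,0]]]'
```

```text
t: 14.35
eef_pos: [0.5932, -0.0795, 0.032]
ee_rot: [-3.141, -0.0, -1.519]
force: [-0.6, -0.2, 0.4]
width: 0.0006
gripper_force: 0.0
```

```bash
python3 -m crank '[[[0,-0.15,0,0],[0,-0.3,0,0],[0,-0.4,0,0],[0,-0.5,0,0],[0,-0.5,0,0]]]'; python3 - <<'E'
from h import *
p,d=shot('scene')
cv2.imwrite('pics/s3.png',cv2.resize(p[160:260,320:450,::-1],(780,600),interpolation=cv2.INTER_CUBIC))
E
```

```text
t: 14.98
eef_pos: [0.6025, -0.0791, 0.0316]
ee_rot: [3.136, -0.0, -1.52]
force: [-9.9, -0.4, 6.6]
width: 0.0003
gripper_force: 5.2
```

View pics/s3.png

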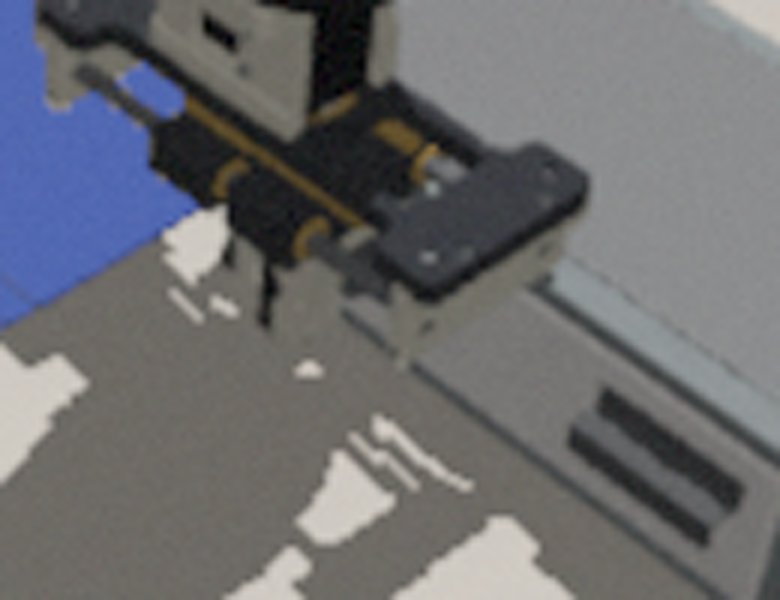

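The hand hides the knob in this view, and the force has risen to 10 N. I push a little further, then back off and look.

```bash
python3 -m crank '[[[0,-0.06,0,0],[0,-0.12,0,0],[0,-0.12,0,0]]]'; python3 -m crank '[[[0,0.5,0,0],[0,1,0,0],[-0.5,1.2,0,0],[-1.5,1.2,-1,0],[-2,1.2,-3,0],[-2.5,2,-5,0],[-4,3,-5.5,0],[-6,4,-6,0],[-8,5,-6,0],[-10,6,-6,0],[-11,6,-6,0],[-11,6,-6,0]]]'; python3 - <<'E'
from h import *
for cam in ('top','scene'):
  p,d=shot(cam);W=cloud(cam,d);X,Y,Z=np.moveaxis(W,-1,0)
  cv2.imwrite('pics/s4%s.png'%cam,cv2.resize(p[160:310,300:500,::-1],(800,600),interpolation=cv2.INTER_CUBIC))
  m=(d>0)&(Z>.035)&(Z<.062)&(Y>-.092)&(Y<-.06)&(X>.56)&(X<.67)
  print(cam,m.sum(), W[m].mean(0) if m.any() else 0)
  for n in ['bolt_knob','drawer_face']:
    for r in arm.trace(n,cam)[:2]:
        q=W[r['mask']&(d>0)]; print(cam,n,r['score'],r['extent'],np.median(q,0))
  # step across face/post
  for x in (.43,.5,.55):
    k=(d>0)&(abs(X-x)<.01)&(Z>.06)&(Z<.078)&(Y<-.1)&(Y>-.14); print(x,np.median(Y[k]) if k.any() else 0)
E
```

```text
t: 15.4
eef_pos: [0.6029, -0.0792, 0.0314]
ee_rot: [3.132, -0.0, -1.52]
force: [-17.6, 1.8, 13.0]
width: 0.0005
gripper_force: 9.2
t: 16.9
eef_pos: [0.4439, 0.1905, 0.1825]
ee_rot: [-3.14, 0.001, -1.516]
force: [0.4, 0.2, 1.0]
width: 0.0007
gripper_force: 0.0
top 58 [ 0.62448826 -0.07949227  0.05288798]
top bolt_knob 0.52 [399.3, 182.9, 18.3, 20.8] [ 0.62461355 -0.09960518  0.05210513]
top drawer_face 0.87 [401.0, 179.1, 28.0, 118.2] [ 0.5326352  -0.11236235  0.05899511]
top drawer_face 0.6 [243.9, 155.7, 45.0, 47.0] [0.65335291 0.19697993 0.06102567]
0.43 -0.11703108151096686
0.5 -0.11638767587052497
0.55 -0.11405577814512825
scene 50 [ 0.62084746 -0.07834758  0.05178987]
scene bolt_knob 0.66 [355.8, 193.8, 22.2, 11.7] [ 0.61987503 -0.09310153  0.0521428 ]
scene drawer_face 0.77 [354.8, 186.3, 96.3, 75.2] [ 0.51059673 -0.11468039  0.05676086]
0.43 -0.11726700046628324
0.5 -0.11656571396914679
0.55 -0.11428800428513795
```

View pics/s4scene.png

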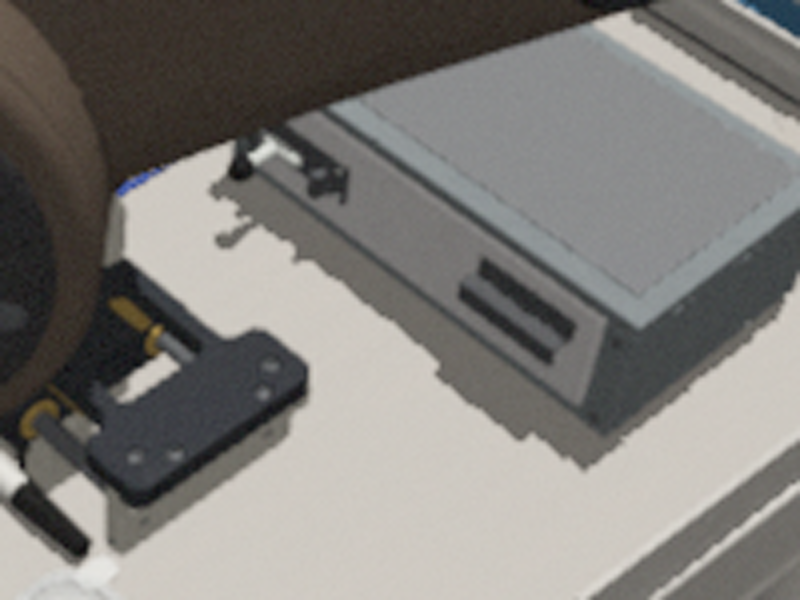

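View pics/s4top.png

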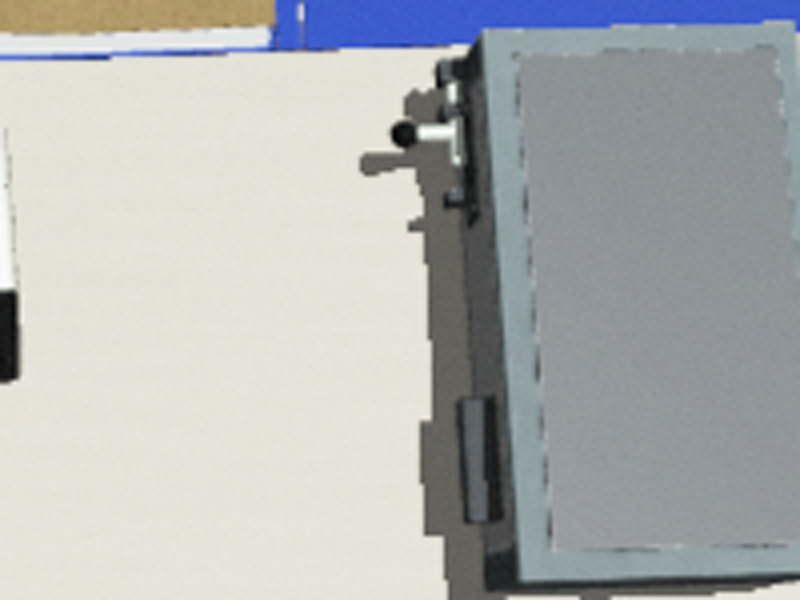

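The bolt rod sits in the keeper, with the knob at top crop (403,133). The knob has moved about 21.5 mm, from x = 0.603 to 0.6245. The drawer is flush and the hand is clear.

```bash
python3 -c "
from station import arm
print(arm.job_done())"
```

```text
the job is handed in; nothing more can be done
None
```

I handed the job in: both lids are pressed down and seated, the drawer is shut flush, the bolt is pushed about 21.5 of 22 mm into the keeper, nothing on the worktop was touched, and the hand is clear; the hand-in gave no verdict.

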